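# Put the check weights back in their cases

### The arm

A 6-joint arm with a two-finger parallel gripper is mounted at the origin on a cart in front of the work surface, level with it; the furniture and walls round the work are solid. World frame = base frame: x ahead of the robot, y to its left, z up, the work surface at z = 0. Lengths are in m, angles in rad, forces in N, time in s.
With the tool pointing down it reaches from about 0.375 to 0.975 m from the base axis. Payload 3.8 kg.
Tool frame: the origin (TCP) lies at the very end of the fingers, on their centre line; the grasp point (between the pads) lies 19 mm behind it; z points along the fingers, y is the line along which they close (so a half turn about z gives the same grasp; the last joint's range is limited). The gripper opens to 85 mm and grips with 20 to 120 N. Pads are 22 mm wide; open, the fingers measure 114 mm over their backs; the gripper's body (76 mm by 85 mm) begins 54 mm behind the grasp point. The pads swing forward as they close: fully open they stand 13 mm farther back than shut.
Start: joints at [1.206, 0.264, 1.604, -0, 1.274, -0.037], TCP at [0.217, 0.639, 0.231] pointing down, gripper open.
Joint ranges: [-2.63, 2.63], [-0.94, 2.18], [0.31, 2.57], [-1.31, 4.45], [0, 2.66], [-2.55, 2.55]. Speed limits (rad/s): [2.57, 2.57, 3.14, 3.14, 3.14, 3.14].

### API

Orientations are given as a rotation vector (axis times angle).
In Python, from workcell import bot gives the robot as it stands. The module is installed in compiled form; this text tells all that it offers.
- The arm moves only by the shell command python3 -m jog 'ROWS' [OPENING] [FORCE]. ROWS is a JSON list of rows, 1 to 5 of them, each of 4 numbers: dx, dy, dz in m, then a turn about the tool's z in rad; each row shifts and turns the commanded pose from where the row before left it, along the tool's axes as they then stand; what a row does not reach is not made up. A row lasts 1/8 s, in which the tool goes at most 0.0625 m and 0.188 rad, less where a joint would pass 70% of its speed; a pose out of reach is approached as far as the arm can. OPENING is the opening from 0.0 (shut) to 1.0 (fully open), set as the command begins (- or left out keeps the last). The fingers move at their own pace and stop on an object; FORCE is the grip in N (left out, the last holds). Time passes only in rows, so rows that do not move let the fingers close. It prints the time, the measured TCP pose, the force, the opening and the grip force at its end.
- bot.read_state(): the state, without advancing time (a new reading comes with each control period).
- bot.read_camera(name): name is "scene" or "top" or "wrist"; returns the picture (420x560x3 uint8, red, green, blue); there is no depth.
- bot.camera_info(name): a dict with "intrinsics" (3x3 intrinsics, pixels), "extrinsics" (4x4, takes a point from camera to world coordinates). Camera axes: x right, y down, z forward; pixel columns grow to the right and rows downward; lengths in m; the calibration is good to about 2 mm. A picture is of the moment at which its call begins: read the wrist's pose just before it. camera_info takes no time and is no camera call; for the wrist camera it gives the pose at the moment of the call.
- bot.finish_job(): hands the job in; it is judged then, once.
Trained networks look in the newest picture that a camera, given by its name, has taken for a name from the list of things; names that differ only in an ending like _2 or _b are one class to them, and where a whole thing is asked for, a point or a joint stands for the part that bears it (a point fixed in the world has none). Each returns a list of dicts, best first, with "conf" (0 to 1); they miss things now and then, are a little off and sometimes report something else, mostly with a low value. They report only what shows in the picture. A call takes as long as a camera call.
- bot.search_frame(camera, thing): "box" ([left, top, right, bottom] in pixels, round what is visible of it).
- bot.regions_of(camera, thing): "pixels" (420x560 bool, what is visible of it) and "box" ([left, top, right, bottom] in pixels, round what is visible of it).
- bot.spot_point(camera, thing): "pixel" ([row, column] in pixels: a listed point, or the origin of a listed thing).
The state is a dict: "time": time; "q": joint angles; "joint_vel": joint speeds; "joint_torque": joint torques, N m; "tool_pos": TCP position; "tcp_rot": TCP orientation; "wrist_force": force on the tool from outside, world axes, zero at the start; "torque": the same for the moment, N m; "width": opening from 0.0 (shut) to 1.0 (fully open); "grip_force": force on a finger pad.
Only numpy, scipy, OpenCV 4.12 (cv2) and the standard library are available. Lean on these libraries where they do the work, as an engineer would, in place of code of your own. Each camera call takes 0.05 s, during which the arm holds its last target. There are 200 camera calls.

### The job

The balance check is done: put the four steel check weights back in their open wooden cases, each weight in the case of its own size - largest in largest, down to smallest in smallest - standing upright on the floor of the well. Lower them in gently, do not drop them or knock them over, and leave the threaded die and the steel cup standing where they are. The lids at the back stay off.

Things in the scene. Friction and masses are not known exactly. Their poses are not given: they have to be found in the camera images.
- weight_200: The largest of four upright pale steel check weights with a knob on top: 32 mm diameter, 44 mm tall, 200 g. A plain cylinder with straight sides from its foot to 25 mm up, then the neck and a 20 mm ball knob; grip it across the straight sides. It stands loose on the mat (top at z = 0.002 m). Origin: centre of its underside; z is up along its axis. Yaw does not matter.
- weight_100: The second largest of four upright pale steel check weights with a knob on top: 26 mm diameter, 34 mm tall, 100 g. A plain cylinder with straight sides from its foot to 19 mm up, then a taper to the knob; grip it across the straight sides. It stands loose on the mat (top at z = 0.002 m). Origin: centre of its underside; z is up along its axis. Yaw does not matter.
- weight_50: The second smallest of four upright pale steel check weights with a knob on top: 20 mm diameter, 28 mm tall, 50 g. A plain cylinder with straight sides from its foot to 15 mm up, then a taper to the knob; grip it across the straight sides. It stands loose on the mat (top at z = 0.002 m). Origin: centre of its underside; z is up along its axis. Yaw does not matter.
- weight_20: The smallest of four upright pale steel check weights with a knob on top: 16 mm diameter, 22 mm tall, 20 g. A plain cylinder with straight sides from its foot to 12 mm up, then a taper to the knob; grip it across the straight sides. It stands loose on the mat (top at z = 0.002 m). Origin: centre of its underside; z is up along its axis. Yaw does not matter.
- case_200: The largest of four low round wooden cases, for the largest weight: 66 mm outside diameter, 20 mm tall, loose on the mat, open at the top. Round well, 40 mm wide (8 mm wider than its weight), 10 mm deep, with a flat floor 10 mm above its underside and a 45 degree bevel round the mouth, 3 mm wide. Origin: centre of its underside; z is up. Yaw does not matter.
- case_100: The second largest of four low round wooden cases, for the second largest weight: 54 mm outside diameter, 16 mm tall, loose on the mat, open at the top. Round well, 34 mm wide (8 mm wider than its weight), 8 mm deep, with a flat floor 8 mm above its underside and a 45 degree bevel round the mouth, 3 mm wide. Origin: centre of its underside; z is up. Yaw does not matter.
- case_50: The second smallest of four low round wooden cases, for the second smallest weight: 44 mm outside diameter, 13 mm tall, loose on the mat, open at the top. Round well, 28 mm wide (8 mm wider than its weight), 6.5 mm deep, with a flat floor 6.5 mm above its underside and a 45 degree bevel round the mouth, 3 mm wide. Origin: centre of its underside; z is up. Yaw does not matter.
- case_20: The smallest of four low round wooden cases, for the smallest weight: 36 mm outside diameter, 11 mm tall, loose on the mat, open at the top. Round well, 24 mm wide (8 mm wider than its weight), 5 mm deep, with a flat floor 6 mm above its underside and a 45 degree bevel round the mouth, 3 mm wide. Origin: centre of its underside; z is up. Yaw does not matter.
- die_1: Bystander, leave alone: a slender threaded steel die standing upright, 90 mm tall, with a black knurled lock ring 34 mm wide and a black cap. Origin: centre of its underside.
- steel_cup: Bystander, leave alone: an empty steel cup standing upright, 38 mm wide, 44 mm tall. Origin: centre of its underside.

How it is judged:
By the outcome, as a careful person would: the job done as asked, in the order asked, and still so for the second after the job is handed in, with the robot touching nothing.
It also fails if it takes over 88 s, if anything falls off the work surface, if the arm or the gripper's body presses on something with over 40 N, if the wrist force passes 120 N, or if a joint passes its speed limit or range.

## Working session

There is one attempt and no reset: what is moved stays moved. The work goes in short steps, Python scripts to look and compute and a shell command to move; the robot and the scene stay as the last step left them, time stands still between calls to the robot, and variables do not carry over. Pictures are saved under pics/ and viewed, at most 17 in all, crops included, and the job is handed in when it is done.

```bash
mkdir -p pics; cat > h.py <<'E'
import numpy as np, cv2
from workcell import bot
T=['weight_200','weight_100','weight_50','weight_20','case_200','case_100','case_50','case_20','die_1','steel_cup']
def ray(info,px):
    K=np.array(info['intrinsics']);E=np.array(info['extrinsics'])
    d=E[:3,:3]@np.linalg.solve(K,[px[0],px[1],1.]);return E[:3,3],d
def at(info,px,z):
    o,d=ray(info,px);return o+d*(z-o[2])/d[2]
def save(c,n):
    im=bot.read_camera(c);cv2.imwrite('pics/'+n,cv2.cvtColor(im,cv2.COLOR_RGB2BGR));return im
E
python3 - <<'E'
from h import *
s=bot.read_state();print({k:np.round(v,3) for k,v in s.items()})
a=save('top','t0.png');b=save('scene','s0.png')
for c in('top','scene'):
    i=bot.camera_info(c);print(c,np.round(i['extrinsics'],3).tolist(),np.round(i['intrinsics'],0).tolist())
    for t in T:
        for r in bot.spot_point(c,t)[:2]:
            p=r['pixel'];print(t,round(r['conf'],2),np.round(p,1),np.round(at(i,(p[1],p[0]),.002),3))
E
```

```text
{'time': np.float64(0.0), 'q': array([ 1.206,  0.265,  1.605, -0.   ,  1.274, -0.037]), 'joint_vel': array([ 0.002,  0.   , -0.   , -0.   , -0.   ,  0.   ]), 'joint_torque': array([ 1.0000e-03, -5.1508e+01, -3.6733e+01, -0.0000e+00,  1.2000e-02,
        0.0000e+00]), 'tool_pos': array([0.217, 0.638, 0.23 ]), 'tcp_rot': array([-0.513, -3.099,  0.004]), 'wrist_force': array([ 0.191, -0.028,  0.275]), 'torque': array([ 0.019,  0.028, -0.007]), 'grip_force': np.float64(0.0), 'width': np.float64(1.0)}
top [[-0.006, -0.985, 0.173, 0.423], [-1.0, 0.006, -0.005, 0.035], [0.004, -0.173, -0.985, 0.877], [0.0, 0.0, 0.0, 1.0]] [[412.0, 0.0, 271.0], [0.0, 412.0, 206.0], [0.0, 0.0, 1.0]]
weight_200 0.63 [223.5 287. ] [ 0.539 -0.003  0.002]
weight_200 0.55 [254.1 253.8] [0.474 0.067 0.002]
weight_100 0.63 [223.5 287. ] [ 0.539 -0.003  0.002]
weight_100 0.55 [254.1 253.8] [0.474 0.067 0.002]
weight_50 0.63 [223.5 287. ] [ 0.539 -0.003  0.002]
weight_50 0.55 [254.1 253.8] [0.474 0.067 0.002]
weight_20 0.63 [223.5 287. ] [ 0.539 -0.003  0.002]
weight_20 0.55 [254.1 253.8] [0.474 0.067 0.002]
case_200 
[... 890 characters left out ...]
 [0.48  0.085 0.002]
weight_50 0.55 [212.1 165.7] [0.473 0.258 0.002]
weight_20 0.71 [241.5 228.5] [0.48  0.085 0.002]
weight_20 0.55 [212.1 165.7] [0.473 0.258 0.002]
case_200 0.91 [255.7 406.5] [ 0.654 -0.207  0.002]
case_200 0.73 [195. 287.] [0.684 0.097 0.002]
case_100 0.91 [255.7 406.5] [ 0.654 -0.207  0.002]
case_100 0.73 [195. 287.] [0.684 0.097 0.002]
case_50 0.91 [255.7 406.5] [ 0.654 -0.207  0.002]
case_50 0.73 [195. 287.] [0.684 0.097 0.002]
case_20 0.91 [255.7 406.5] [ 0.654 -0.207  0.002]
case_20 0.73 [195. 287.] [0.684 0.097 0.002]
die_1 0.73 [294.3 375.2] [ 0.526 -0.213  0.002]
steel_cup 0.62 [286.6 316.3] [ 0.479 -0.122  0.002]
steel_cup 0.53 [194.9 285.1] [0.682 0.101 0.002]
```

View pics/t0.png

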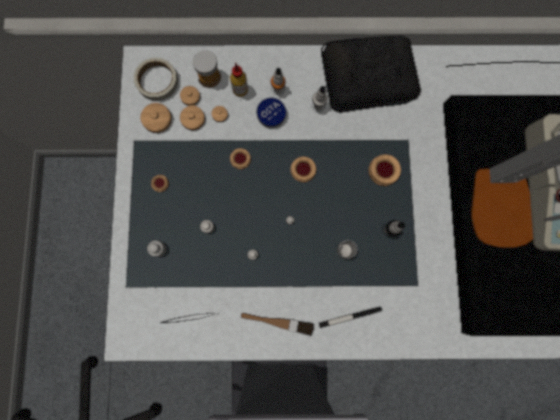

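View pics/s0.png

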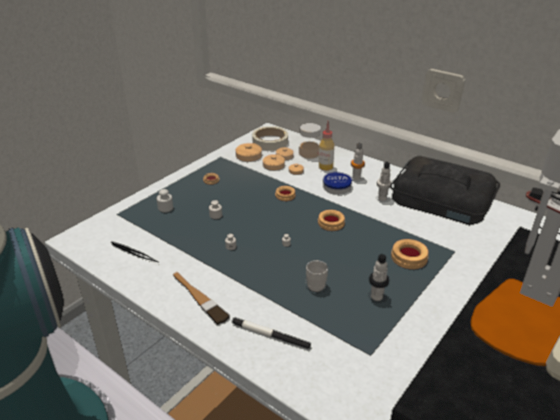

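The top view shows weights at (col,row) (156,248), (207,227), (252,254) and (290,220), going from largest to smaller. The cases are at (385,170), (303,169), (240,158) and (159,183), largest to smallest, with the cup at (347,249) and the die at (395,228). The scene view agrees. Next I'll triangulate them.

```bash
cat >> h.py <<'E'
def tri(i1,p1,i2,p2):
    o1,d1=ray(i1,p1);o2,d2=ray(i2,p2);d1=d1/np.linalg.norm(d1);d2=d2/np.linalg.norm(d2)
    s=np.linalg.lstsq(np.c_[d1,-d2],o2-o1,rcond=None)[0];a=o1+s[0]*d1;b=o2+s[1]*d2
    return (a+b)/2,np.linalg.norm(a-b)
E
python3 - <<'E'
from h import *
I={c:bot.camera_info(c) for c in('top','scene')}
for c in I: bot.read_camera(c)
for t in('weight_200','case_200','die_1','steel_cup'):
    D={}
    for c in I:
        D[c]=[]
        for r in bot.regions_of(c,t):
            v,u=np.nonzero(r['pixels'])
            if len(u)<5: continue
            sp=(u.mean(),v.mean());D[c].append((sp,r['conf'],r['box'],len(u)))
    for p,cf,b,n in D['top']:
        best=min((tri(I['top'],p,I['scene'],q[0])+(q[1],np.round(q[0])) for q in D['scene']),key=lambda x:x[1],default=None)
        print(t,round(cf,2),np.round(p,1),n,'box',np.round(b,0),'->',best and (np.round(best[0],3),round(best[1]*1e3,1),round(best[2],2),best[3]))
E
```

```text
weight_200 0.62 [156.  248.6] 251 box [146. 243. 166. 257.] -> (array([0.484, 0.27 , 0.02 ]), np.float64(3.3), 0.84, array([164., 201.]))
weight_200 0.41 [289.9 220. ] 34 box [287. 220. 294. 224.] -> (array([ 0.544, -0.008,  0.011]), np.float64(4.0), 0.65, array([285., 240.]))
case_200 0.82 [384.3 170.3] 776 box [370. 154. 400. 186.] -> (array([ 0.651, -0.214,  0.013]), np.float64(3.6), 0.87, array([409., 254.]))
case_200 0.81 [303.1 169.5] 478 box [290. 159. 316. 179.] -> (array([ 0.654, -0.039,  0.011]), np.float64(2.5), 0.58, array([331., 220.]))
case_200 0.72 [241.1 159. ] 346 box [233. 146. 252. 170.] -> (array([0.678, 0.096, 0.012]), np.float64(4.3), 0.74, array([285., 193.]))
case_200 0.72 [159.7 183.4] 224 box [151. 177. 170. 192.] -> (array([0.625, 0.271, 0.009]), np.float64(3.8), 0.73, array([210., 178.]))
die_1 0.66 [394.2 228.4] 270 box [382. 218. 404. 240.] -> (array([ 0.521, -0.218,  0.047]), np.float64(2.1), 0.88, array([379., 277.]))
steel_cup 0.84 [347.2 249.6] 292 box [337. 239. 357. 262.] -> (array([ 0.479, -0.123,  0.032]), np.float64(4.1), 0.92, array([316., 274.]))
steel_cup 0.66 [156.2 248.2] 266 box [146. 242. 168. 256.] -> (array([ 0.552,  0.124, -0.071]), np.float64(349.1), 0.92, array([316., 274.]))
```

```bash
cat >> h.py <<'E'
from scipy.spatial.transform import Rotation as Ro
def go(x,y,z):
    s=bot.read_state();R=Ro.from_rotvec(s['tcp_rot']).as_matrix()
    d=R.T@(np.array([x,y,z])-s['tool_pos']);print('d tool',np.round(d,4),'rows',round(np.linalg.norm(d)/.0625,1))
E
python3 - <<'E'
from h import *
s=bot.read_state();R=Ro.from_rotvec(s['tcp_rot']).as_matrix();i=bot.camera_info('wrist');E=np.array(i['extrinsics'])
print(R.round(3),'cam in tool',(R.T@(E[:3,3]-s['tool_pos'])).round(3),(R.T@E[:3,:3]).round(3),np.round(i['intrinsics']))
go(.484,.27,.2)
E
```

```text
[[-0.947  0.322 -0.   ]
 [ 0.322  0.947 -0.   ]
 [ 0.    -0.    -1.   ]] cam in tool [ 0.068 -0.    -0.142] [[-0.    -0.964 -0.265]
 [ 1.    -0.     0.001]
 [-0.001 -0.265  0.964]] [[292.   0. 277.]
 [  0. 292. 208.]
 [  0.   0.   1.]]
d tool [-0.3713 -0.2635  0.0313] rows 7.3
```

```bash
python3 -m jog '[[-0.0464,-0.033,0.004,0],[-0.0464,-0.033,0.004,0],[-0.0464,-0.033,0.004,0],[-0.0464,-0.033,0.004,0],[-0.0464,-0.033,0.004,0]]' 0.6
python3 -m jog '[[-0.0464,-0.033,0.004,0],[-0.0464,-0.033,0.004,0],[-0.0464,-0.033,0.004,0],[0,0,0,0]]'
python3 - <<'E'
from h import *
print(bot.read_state()['tool_pos'])
i=bot.camera_info('wrist');save('wrist','w0.png')
for t in('weight_200','case_200'):
    for r in bot.regions_of('wrist',t):
        v,u=np.nonzero(r['pixels'])
        if len(u)<5: continue
        print(t,round(r['conf'],2),len(u),np.round(r['box'],1),np.round(at(i,(u.mean(),v.mean()),.015),3))
    for r in bot.spot_point('wrist',t):
        p=r['pixel'];print(' pt',round(r['conf'],2),np.round(p),np.round(at(i,(p[1],p[0]),.002),4))
E
```

```text
time: 2.22
tool_pos: [0.3848, 0.4067, 0.2114]
tcp_rot: [0.512, 3.099, 0.001]
wrist_force: [1.2, -0.4, 0.2]
width: 0.601
grip_force: 0.0
time: 2.72
tool_pos: [0.4856, 0.2664, 0.1991]
tcp_rot: [0.521, 3.098, -0.001]
wrist_force: [-0.8, 0.2, -0.1]
width: 0.601
grip_force: 0.0
[0.48558873 0.26635347 0.19907057]
weight_200 0.91 773 [264.4 169.9 294.7 204.7] [0.485 0.27  0.015]
weight_200 0.89 392 [105.7 220.6 133.5 240.8] [0.471 0.073 0.015]
weight_200 0.76 189 [ 83.1 290.1 101.6 306.6] [ 0.542 -0.003  0.015]
 pt 0.8 [227. 122.] [0.4704 0.0696 0.002 ]
 pt 0.71 [294.  95.] [ 0.5425 -0.0065  0.002 ]
 pt 0.69 [244. 216.] [0.5295 0.1708 0.002 ]
 pt 0.57 [186. 279.] [0.486 0.268 0.002]
case_200 0.66 578 [303.5 275.3 329.4 302.8] [0.621 0.272 0.015]
 pt 0.64 [288. 319.] [0.6308 0.2742 0.002 ]
```

View pics/w0.png

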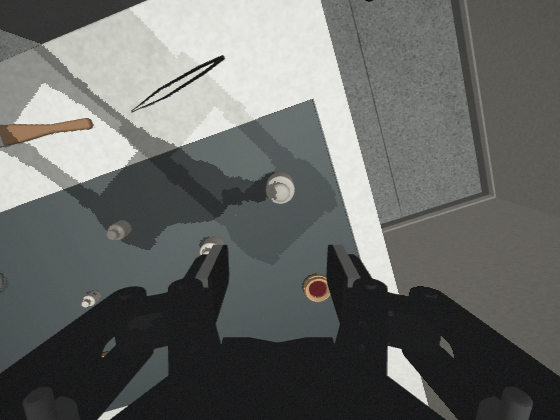

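The wrist view shows the 200 g weight at (279,186), directly below the TCP. It also shows weight_50 at (119,230), weight_20 at (90,300), weight_100 beside the left finger at (212,245), and case_20 at (317,289). I'll go down partway and take a second look.

```bash
cat >> h.py <<'E'
def look(t,xy,z=.015,zb=.002,n=2):
    """n wrist pictures: nearest detections to xy; mask box centre, spot point"""
    out=[]
    for k in range(n):
        s=bot.read_state();i=bot.camera_info('wrist');bot.read_camera('wrist')
        for r in bot.regions_of('wrist',t):
            v,u=np.nonzero(r['pixels'])
            if len(u)<9: continue
            p=(u.mean(),v.mean());P=at(i,p,z)
            if np.hypot(*(P[:2]-xy))<.04: print('reg',round(r['conf'],2),len(u),np.round(p,1),np.round(r['box'],1),P.round(4))
        for r in bot.spot_point('wrist',t):
            p=r['pixel'][::-1];P=at(i,p,zb)
            if np.hypot(*(P[:2]-xy))<.04: print('pt ',round(r['conf'],2),np.round(p,1),P.round(4));out.append((i,p))
    print('tcp',s['tool_pos'].round(4));return out
E
python3 - <<'E'
from h import *
import pickle
o=look('weight_200',(.4855,.269),n=1);pickle.dump(o,open('w200.pkl','wb'))
E
python3 -m jog '[[0,0,0.045,0],[0.0,0.0,0.045,0],[0,0,0,0]]'
python3 - <<'E'
from h import *
import pickle
o=look('weight_200',(.4855,.269),n=2);a=pickle.load(open('w200.pkl','rb'))
if a and o: print(tri(*a[0],*o[0]))
go(.4855,.269,.016)
E
```

```text
reg 0.92 759 [277.  190.4] [260.3 174.1 292.4 205.9] [0.485  0.2701 0.015 ]
pt  0.59 [275.2 188.6] [0.4848 0.2679 0.002 ]
tcp [0.4831 0.2707 0.1994]
time: 3.5
tool_pos: [0.4798, 0.2685, 0.1053]
tcp_rot: [-0.509, -3.092, 0.008]
wrist_force: [-1.5, -0.1, 0.1]
width: 0.596
grip_force: 0.0
reg 0.88 1413 [281.2 218.7] [263.3 194.1 302.9 242.4] [0.4859 0.2695 0.015 ]
pt  0.6 [278.8 214.6] [0.4855 0.2675 0.002 ]
reg 0.56 1370 [276.1 211.2] [255.3 188.7 296.8 232.5] [0.4859 0.2696 0.015 ]
pt  0.9 [273.8 207. ] [0.4851 0.2677 0.002 ]
tcp [0.4848 0.2706 0.1112]
(array([0.48309854, 0.26842827, 0.01058651]), np.float64(0.00015156101943901375))
d tool [-0.0003 -0.0018  0.0958] rows 1.5
```

```bash
python3 -m jog '[[0,-0.001,0.04,0],[0,-0.001,0.035,0],[0,0,0.015,0],[0,0,0.005,0],[0,0,0,0]]'
python3 -m jog '[[0,0,0,0],[0,0,0,0]]'; python3 -c "
from h import *
save('wrist','g1.png');go(.4855,.2685,.014)"
```

```text
time: 4.42
tool_pos: [0.4841, 0.2682, 0.0153]
tcp_rot: [0.512, 3.098, 0.002]
wrist_force: [0.1, 0.1, 0.9]
width: 0.597
grip_force: 0.0
time: 4.68
tool_pos: [0.4839, 0.2681, 0.0154]
tcp_rot: [0.512, 3.098, 0.002]
wrist_force: [0.0, 0.4, 0.1]
width: 0.598
grip_force: 0.0
d tool [-0.0015  0.001   0.0012] rows 0.0
```

View pics/g1.png

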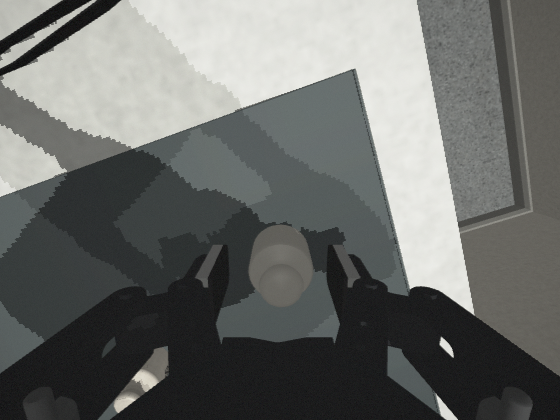

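The weight stands centred between the pads at (280,265). I'll grip it and lift.

```bash
python3 -m jog '[[-0.0015,0.0005,0.001,0],[0,0,0,0],[0,0,0,0],[0,0,0,0]]' 0.0 40
python3 -m jog '[[0,0,-0.01,0],[0,0,-0.04,0],[0,0,-0.06,0],[0,0,0,0]]'
python3 -c "
from h import *
go(.652,-.214,.12)"
```

```text
time: 5.22
tool_pos: [0.4852, 0.2679, 0.0139]
tcp_rot: [0.512, 3.099, 0.001]
wrist_force: [0.2, 0.1, 5.8]
width: 0.353
grip_force: 39.7
time: 5.72
tool_pos: [0.4887, 0.2697, 0.1292]
tcp_rot: [0.511, 3.09, 0.01]
wrist_force: [0.9, -0.2, -2.0]
width: 0.355
grip_force: 40.1
d tool [-0.3103 -0.4054  0.0085] rows 8.2
```

```bash
python3 -m jog '[[-0.0347,-0.0448,0,0],[-0.0347,-0.0448,0,0],[-0.0347,-0.0448,0,0],[-0.0347,-0.0448,0,0],[-0.0347,-0.0448,0,0]]'
python3 -m jog '[[-0.0347,-0.0448,0,0],[-0.0347,-0.0448,0,0],[-0.0347,-0.0448,0,0],[-0.0347,-0.0448,0,0],[0,0,0,0]]'
python3 -m jog '[[0,0,0,0],[0,0,0,0]]'
python3 - <<'E'
from h import *
look('case_200',(.652,-.214),z=.02,n=2);save('wrist','c1.png')
E
```

```text
time: 6.35
tool_pos: [0.5759, -0.0019, 0.1217]
tcp_rot: [-0.512, -3.097, 0.0]
wrist_force: [0.8, 1.4, -2.1]
width: 0.351
grip_force: 40.2
time: 6.98
tool_pos: [0.6503, -0.2186, 0.1214]
tcp_rot: [-0.519, -3.097, 0.001]
wrist_force: [-0.0, 0.3, -1.7]
width: 0.352
grip_force: 40.3
time: 7.22
tool_pos: [0.6496, -0.213, 0.1223]
tcp_rot: [-0.51, -3.098, -0.001]
wrist_force: [-0.6, 0.2, -1.0]
width: 0.355
grip_force: 40.3
reg 0.72 3555 [277.  202.9] [241.1 172.4 313.1 240.8] [ 0.645  -0.2115  0.02  ]
pt  0.9 [277.5 208.7] [ 0.6548 -0.2143  0.002 ]
reg 0.87 3630 [277.  202.3] [242.4 173.2 312.8 237. ] [ 0.6456 -0.2117  0.02  ]
pt  0.91 [277.5 209.1] [ 0.6564 -0.2148  0.002 ]
tcp [ 0.6503 -0.2132  0.1232]
```

View pics/c1.png

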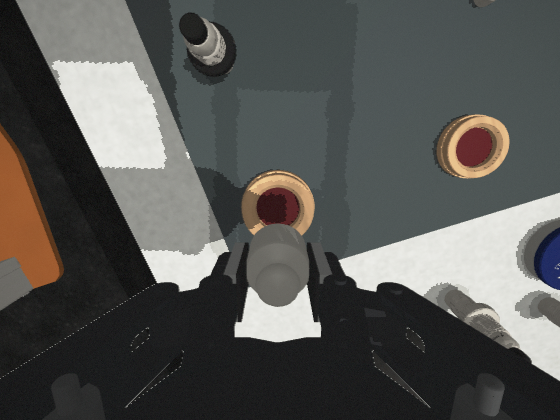

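The case is at (278,207), but the held weight hides part of it. The die is at (207,40). I'll shift 50 mm outward to get a clear view of the case.

```bash
python3 -m jog '[[-0.05,0,0,0],[0,0,0,0],[0,0,0,0],[0,0,0,0]]'
cat >> h.py <<'E'
from scipy.optimize import minimize
def casefit(ro,h,xy):
    """fit projected case (outer cylinder, bottom z=.002, height h) silhouette to the network's mask"""
    i=bot.camera_info('wrist');bot.read_camera('wrist');K=np.array(i['intrinsics']);W=np.linalg.inv(i['extrinsics'])
    a=np.linspace(0,2*np.pi,48)
    def mask(x,y):
        P=np.concatenate([np.c_[x+ro*np.cos(a),y+ro*np.sin(a),np.full(48,z)] for z in(.002,.002+h)])
        c=(W[:3,:3]@P.T).T+W[:3,3];p=(K@c.T).T;p=p[:,:2]/p[:,2:]
        m=np.zeros((1680,2240),np.uint8);cv2.fillConvexPoly(m,cv2.convexHull(np.round((p+.5)*4).astype(np.int32)),1)
        return cv2.resize(m.astype(np.float32),(560,420),interpolation=cv2.INTER_AREA)
    for r in bot.regions_of('wrist','case_200'):
        v,u=np.nonzero(r['pixels'])
        if len(u)<9 or np.hypot(*(at(i,(u.mean(),v.mean()),.015)[:2]-xy))>.04: continue
        T=cv2.morphologyEx(r['pixels'].astype(np.uint8),cv2.MORPH_CLOSE,np.ones((5,5))).astype(np.float32)
        f=lambda q:np.abs(mask(*(q/100))-T).sum()
        b=minimize(f,np.array(xy)*100,method='Nelder-Mead',options=dict(initial_simplex=np.array(xy)*100+np.array([[0,0],[.6,0],[0,.6]])))
        print('fit',round(r['conf'],2),(b.x/100).round(4),'IoU-ish',round(1-b.fun/T.sum(),3))
E
python3 - <<'E'
from h import *
look('case_200',(.652,-.214),z=.02,n=1)
for k in range(2): casefit(.033,.02,(.652,-.214))
print(bot.read_state()['tool_pos'])
E
```

```text
time: 8.07
tool_pos: [0.6973, -0.2304, 0.1234]
tcp_rot: [-0.512, -3.099, -0.0]
wrist_force: [0.3, 1.0, -1.9]
width: 0.352
grip_force: 40.3
reg 0.62 4717 [278.5 150.5] [242.  114.1 316.7 192.5] [ 0.6511 -0.2134  0.02  ]
pt  0.92 [277.4 152.2] [ 0.6535 -0.2152  0.002 ]
tcp [ 0.6973 -0.2304  0.1234]
fit 0.96 [ 0.6526 -0.2144] IoU-ish 0.932
fit 0.58 [ 0.6535 -0.2142] IoU-ish 0.905
[ 0.69774302 -0.23062811  0.12356202]
```

```bash
python3 -c "
from h import *
go(.653,-.2143,.0275)"
```

```text
d tool [0.0476 0.001  0.0961] rows 1.7
```

```bash
python3 -m jog '[[0.0476,0.001,0.02,0],[0,0,0.04,0],[0,0,0.025,0],[0,0,0,0],[0,0,0,0]]'
python3 -m jog '[[0,0,0,0],[0,0,0,0]]'
python3 -c "
from h import *
save('wrist','p1.png');go(.653,-.2143,.0245)"
```

```text
time: 9.05
tool_pos: [0.6542, -0.2148, 0.0395]
tcp_rot: [0.512, 3.098, -0.001]
wrist_force: [0.2, 0.7, -1.3]
width: 0.356
grip_force: 40.3
time: 9.3
tool_pos: [0.6543, -0.2148, 0.0399]
tcp_rot: [0.512, 3.097, -0.001]
wrist_force: [0.4, -0.2, -2.3]
width: 0.351
grip_force: 40.3
d tool [0.0011 0.0001 0.015 ] rows 0.2
```

View pics/p1.png

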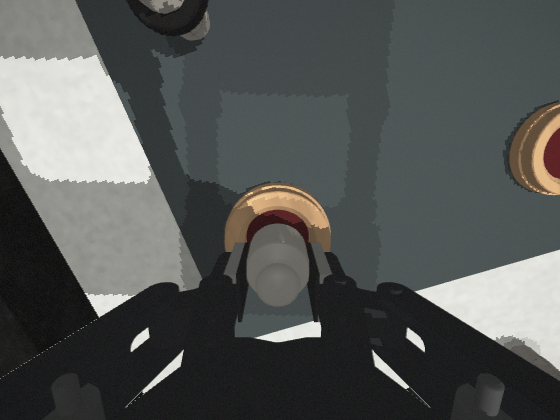

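The weight is centred over the well, with its knob at col 278 between the rim edges at 226 and 330. I'll lower it slowly.

```bash
python3 -m jog '[[0.001,0,0.005,0],[0,0,0.004,0],[0,0,0.003,0],[0,0,0.002,0],[0,0,0,0]]'
python3 -m jog '[[0,0,0.0005,0],[0,0,0,0]]'
```

```text
time: 9.98
tool_pos: [0.6522, -0.2141, 0.0242]
tcp_rot: [0.513, 3.099, -0.0]
wrist_force: [-0.4, 0.3, -0.9]
width: 0.355
grip_force: 40.3
time: 10.22
tool_pos: [0.6524, -0.2141, 0.024]
tcp_rot: [0.513, 3.099, -0.0]
wrist_force: [-0.8, 0.1, -0.6]
width: 0.353
grip_force: 40.4
```

```bash
python3 -m jog '[[0,0,0.0004,0],[0,0,0,0]]'
python3 -m jog '[[0,0,0,0],[0,0,0,0],[0,0,0,0]]' 0.5
python3 -m jog '[[0,0,-0.01,0],[0,0,-0.05,0],[0,0,-0.06,0],[0,0,-0.03,0],[0,0,0,0]]'
python3 - <<'E'
from h import *
save('wrist','d1.png')
look('weight_100',(.6525,-.2142),z=.03,zb=.012,n=1);casefit(.033,.02,(.652,-.214))
go(.5295,.171,.12)
E
```

```text
time: 10.48
tool_pos: [0.6524, -0.2142, 0.024]
tcp_rot: [0.512, 3.099, -0.0]
wrist_force: [-1.5, 0.5, 3.0]
width: 0.355
grip_force: 40.7
time: 10.85
tool_pos: [0.6522, -0.2141, 0.0233]
tcp_rot: [0.513, 3.099, 0.0]
wrist_force: [-0.2, -0.7, -0.3]
width: 0.501
grip_force: 0.0
time: 11.48
tool_pos: [0.655, -0.2151, 0.1789]
tcp_rot: [0.511, 3.091, -0.003]
wrist_force: [-0.0, -0.1, 0.0]
width: 0.499
grip_force: 0.0
reg 0.6 906 [277.5 194. ] [260.5 174.1 292.7 210.3] [ 0.6515 -0.2134  0.03  ]
pt  0.67 [275.8 189.5] [ 0.6502 -0.2149  0.012 ]
tcp [ 0.6533 -0.2145  0.1758]
d tool [0.2385 0.3251 0.0519] rows 6.5
```

View pics/d1.png

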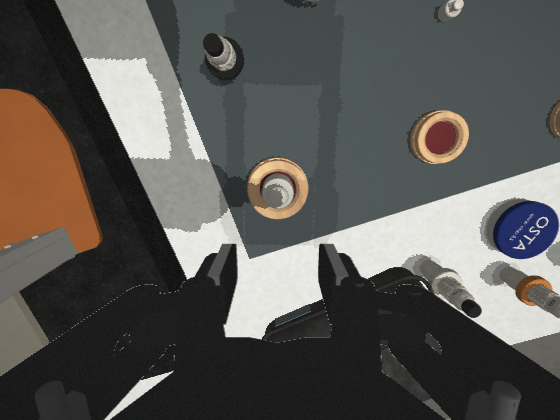

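The 200 g weight is standing in its well at (278,190). Next I'll look at case_100 from above with the gripper empty, then pick up weight_100.

```bash
python3 -m jog '[[0.0187,0.055,0,0],[0.0187,0.055,0,0],[0.0187,0.055,0,0],[0,0,0,0],[0,0,0,0]]'
python3 -c "
from h import *
for k in range(2): casefit(.027,.016,(.654,-.04))
print(bot.read_state()['tool_pos'])
look('case_100',(.654,-.04),z=.016,n=1)
go(.5295,.171,.12)"
```

```text
time: 12.4
tool_pos: [0.6517, -0.0398, 0.1723]
tcp_rot: [-0.511, -3.098, 0.001]
wrist_force: [-0.5, -1.2, 0.1]
width: 0.502
grip_force: 0.0
fit 0.77 [ 0.6549 -0.0379] IoU-ish 0.922
fit 0.72 [ 0.6552 -0.0382] IoU-ish 0.927
[ 0.65213462 -0.04134489  0.17301292]
reg 0.8 1981 [280.8 194.3] [256.5 172.5 310.7 220.1] [ 0.6536 -0.0377  0.016 ]
pt  0.74 [284.3 196.4] [ 0.6601 -0.0357  0.002 ]
tcp [ 0.6521 -0.0413  0.173 ]
d tool [0.1847 0.1609 0.0533] rows 4.0
```

```bash
python3 -m jog '[[0.046,0.04,0.013,0],[0.046,0.04,0.013,0],[0.046,0.04,0.013,0],[0.046,0.04,0.013,0],[0,0,0,0]]'
python3 -m jog '[[0,0,0,0],[0,0,0,0],[0,0,0,0]]'
python3 -c "
from h import *
look('weight_100',(.5295,.171),z=.013,n=2)
go(.5295,.171,.012)"
```

```text
time: 13.38
tool_pos: [0.5263, 0.1733, 0.12]
tcp_rot: [-0.505, -3.097, 0.001]
wrist_force: [0.3, 0.0, -0.0]
width: 0.496
grip_force: 0.0
time: 13.75
tool_pos: [0.5306, 0.1698, 0.1219]
tcp_rot: [0.516, 3.098, 0.0]
wrist_force: [0.0, -0.5, 0.2]
width: 0.5
grip_force: 0.0
reg 0.89 854 [273.6 207.6] [259.1 188.7 292.5 224.6] [0.5311 0.1664 0.013 ]
pt  0.96 [275.  202.7] [0.5299 0.168  0.002 ]
reg 0.8 809 [273.8 208.7] [259.9 190.2 288.5 229.1] [0.5314 0.1666 0.013 ]
pt  0.81 [272.9 201.1] [0.5271 0.1671 0.002 ]
tcp [0.5301 0.1702 0.1215]
d tool [0.0003 0.0003 0.1094] rows 1.8
```

```bash
python3 -m jog '[[-0.001,-0.003,0.04,0],[0,0,0.045,0],[0,0,0.019,0],[0,0,0.005,0],[0,0,0,0]]'
python3 -m jog '[[0,0,0,0]]'
python3 -c "
from h import *
save('wrist','g2.png');go(.530,.1672,.0125)"
```

```text
time: 14.68
tool_pos: [0.5305, 0.1681, 0.0133]
tcp_rot: [0.512, 3.098, 0.001]
wrist_force: [-0.3, 0.3, -0.1]
width: 0.5
grip_force: 0.0
time: 14.8
tool_pos: [0.5311, 0.1682, 0.0141]
tcp_rot: [0.512, 3.097, 0.002]
wrist_force: [1.0, -0.6, 0.6]
width: 0.5
grip_force: 0.0
d tool [ 0.0006 -0.0013  0.0016] rows 0.0
```

View pics/g2.png

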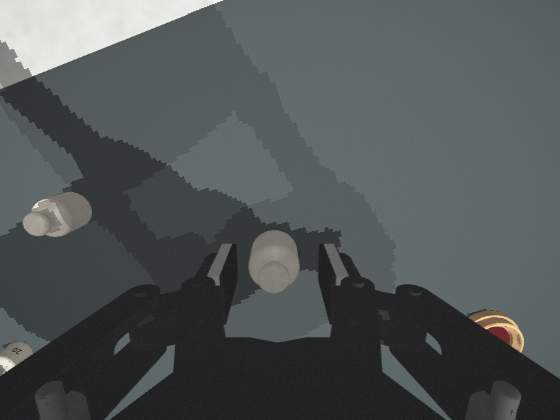

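weight_100 is at (274,258), about 4 px left of the finger centre at 278. I'll shift slightly, grip and lift.

```bash
python3 -m jog '[[0,-0.0016,0.0012,0],[0,0,0,0]]'
python3 -m jog '[[0,0,0,0],[0,0,0,0],[0,0,0,0],[0,0,0,0]]' 0.0 35
python3 -m jog '[[0,0,-0.01,0],[0,0,-0.04,0],[0,0,-0.05,0],[0,0,0,0]]'
python3 -c "
from h import *
go(.70,-.053,.115)"
```

```text
time: 15.1
tool_pos: [0.5291, 0.1662, 0.0116]
tcp_rot: [0.513, 3.099, 0.0]
wrist_force: [0.7, 0.0, -0.1]
width: 0.504
grip_force: 0.0
time: 15.6
tool_pos: [0.5292, 0.1662, 0.0115]
tcp_rot: [0.513, 3.099, 0.0]
wrist_force: [-0.6, -0.2, 4.0]
width: 0.277
grip_force: 34.6
time: 16.1
tool_pos: [0.5329, 0.1674, 0.1165]
tcp_rot: [0.511, 3.09, 0.007]
wrist_force: [0.4, -0.8, -1.2]
width: 0.28
grip_force: 34.6
d tool [-0.2291 -0.1548  0.0025] rows 4.4
```

```bash
python3 -m jog '[[-0.0364,-0.031,0,0],[-0.0364,-0.031,0,0],[-0.0364,-0.031,0,0],[-0.0364,-0.031,0,0],[-0.0364,-0.031,0,0]]'
python3 -m jog '[[0,0,0.03,0],[0,0,0.03,0],[0,0,0.02,0],[0,0,0,0],[0,0,0,0]]'
python3 -c "
from h import *
go(.6549,-.038,.0225)"
```

```text
time: 16.73
tool_pos: [0.651, -0.0403, 0.1096]
tcp_rot: [-0.512, -3.097, -0.0]
wrist_force: [0.8, -0.0, 0.1]
width: 0.279
grip_force: 34.6
time: 17.35
tool_pos: [0.652, -0.039, 0.0319]
tcp_rot: [0.512, 3.099, 0.0]
wrist_force: [-0.4, 0.4, -0.3]
width: 0.28
grip_force: 34.7
d tool [-0.0024  0.0018  0.0094] rows 0.2
```

```bash
python3 -m jog '[[-0.0024,0.0018,0.002,0],[0,0,0,0],[0,0,0,0]]'
python3 -c "
from h import *
save('wrist','p2.png');go(.6549,-.038,.0195)"
```

```text
time: 17.73
tool_pos: [0.6547, -0.0382, 0.0298]
tcp_rot: [0.512, 3.099, 0.0]
wrist_force: [-1.2, -0.1, -0.8]
width: 0.281
grip_force: 34.7
d tool [-0.0003  0.0003  0.0102] rows 0.2
```

View pics/p2.png

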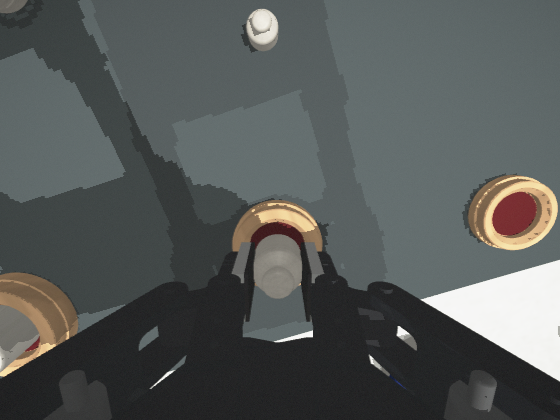

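The weight is centred over the well, with both the case and the weight at col about 278. Lowering.

```bash
python3 -m jog '[[0,0,0.005,0],[0,0,0.003,0],[0,0,0.0015,0],[0,0,0,0],[0,0,0,0]]'
python3 -m jog '[[0,0,0.0008,0],[0,0,0,0]]'
```

```text
time: 18.4
tool_pos: [0.6543, -0.0382, 0.0196]
tcp_rot: [0.513, 3.099, -0.0]
wrist_force: [-0.4, 0.3, -1.0]
width: 0.281
grip_force: 34.7
time: 18.65
tool_pos: [0.6544, -0.0382, 0.0195]
tcp_rot: [0.513, 3.099, -0.0]
wrist_force: [-1.3, 0.4, 4.4]
width: 0.281
grip_force: 35.2
```

```bash
python3 -m jog '[[0,0,0,0],[0,0,0,0],[0,0,0,0]]' 0.42
python3 -m jog '[[0,0,-0.01,0],[0,0,-0.05,0],[0,0,-0.06,0],[0,0,-0.03,0],[0,0,0,0]]'
python3 -c "
from h import *
save('wrist','d2.png')
look('weight_100',(.655,-.038),z=.025,zb=.01,n=1);go(.678,.097,.16)"
```

```text
time: 19.02
tool_pos: [0.6542, -0.0382, 0.0186]
tcp_rot: [-0.513, -3.099, 0.0]
wrist_force: [0.8, -0.1, 0.1]
width: 0.425
grip_force: 0.0
time: 19.65
tool_pos: [0.6572, -0.0384, 0.1741]
tcp_rot: [0.511, 3.091, 0.001]
wrist_force: [0.1, -0.4, 0.3]
width: 0.421
grip_force: 0.0
reg 0.68 588 [277.3 195.9] [267.6 179.1 290.2 211.8] [ 0.6555 -0.0379  0.025 ]
pt  0.78 [278.4 191. ] [ 0.6542 -0.0362  0.01  ]
tcp [ 0.6554 -0.0383  0.1712]
d tool [0.0196 0.136  0.0067] rows 2.2
```

View pics/d2.png

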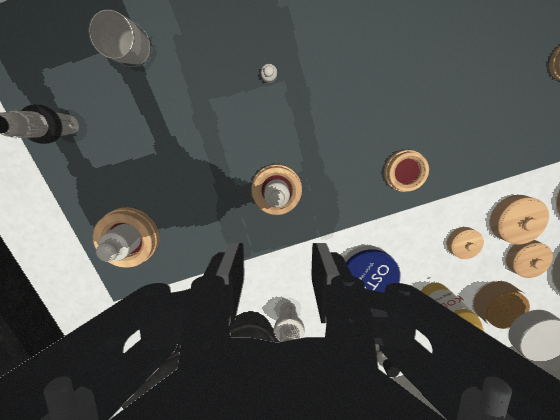

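Both weights are in their cases, weight_100 at (277,190) and weight_200 at (122,243). Next I'll view case_50.

```bash
python3 -m jog '[[0.0065,0.0453,0.0,0],[0.0065,0.0453,0.0,0],[0.0065,0.0453,0.0,0],[0,0,0,0],[0,0,0,0]]'
python3 -c "
from h import *
for k in range(2): casefit(.022,.013,(.678,.097))
print(bot.read_state()['tool_pos'])
go(.4705,.0705,.11)"
```

```text
time: 20.48
tool_pos: [0.6784, 0.0965, 0.1668]
tcp_rot: [-0.511, -3.097, 0.002]
wrist_force: [1.1, 1.0, 0.6]
width: 0.418
grip_force: 0.0
fit 0.57 [0.6797 0.0988] IoU-ish 0.943
fit 0.89 [0.6795 0.0983] IoU-ish 0.933
[0.67923461 0.09539242 0.16841814]
d tool [ 0.1894 -0.091   0.0586] rows 3.5
```

```bash
python3 -m jog '[[0.0473,-0.0227,0.0145,0],[0.0473,-0.0227,0.0145,0],[0.0473,-0.0227,0.0145,0],[0.0473,-0.0227,0.0145,0],[0,0,0,0]]'
python3 -m jog '[[0,0,0,0],[0,0,0,0],[0,0,0,0]]'
python3 -c "
from h import *
look('weight_50',(.4705,.0705),z=.011,n=2)
go(.4705,.0705,.010)"
```

```text
time: 21.3
tool_pos: [0.4635, 0.0702, 0.1072]
tcp_rot: [-0.513, -3.09, 0.004]
wrist_force: [0.6, 1.2, -0.0]
width: 0.422
grip_force: 0.0
time: 21.68
tool_pos: [0.473, 0.0718, 0.1118]
tcp_rot: [0.513, 3.098, 0.001]
wrist_force: [1.8, 0.4, 1.2]
width: 0.423
grip_force: 0.0
reg 0.55 490 [275.4 207.4] [263.2 196.4 288.9 223.2] [0.4719 0.0707 0.011 ]
pt  0.95 [275.9 205.4] [0.4726 0.0709 0.002 ]
reg 0.6 525 [275.5 209. ] [263.8 197.3 289.  221.7] [0.4719 0.0704 0.011 ]
pt  0.88 [275.2 207.1] [0.4725 0.0699 0.002 ]
tcp [0.472  0.0718 0.1111]
d tool [ 0.0004 -0.0015  0.1008] rows 1.6
```

```bash
python3 -m jog '[[-0.0004,-0.0012,0.04,0],[0,0,0.04,0],[0,0,0.015,0],[0,0,0.005,0],[0,0,0,0]]'
python3 -m jog '[[0,0,0,0],[0,0,0,0]]'
python3 -c "
from h import *
save('wrist','g3.png');go(.472,.0705,.0103)"
```

```text
time: 22.6
tool_pos: [0.4721, 0.0706, 0.0117]
tcp_rot: [0.512, 3.098, 0.001]
wrist_force: [0.5, -0.8, 1.4]
width: 0.42
grip_force: 0.0
time: 22.85
tool_pos: [0.4722, 0.0705, 0.012]
tcp_rot: [0.512, 3.097, 0.001]
wrist_force: [-0.2, -0.2, -0.8]
width: 0.419
grip_force: 0.0
d tool [-0.     -0.      0.0015] rows 0.0
```

View pics/g3.png

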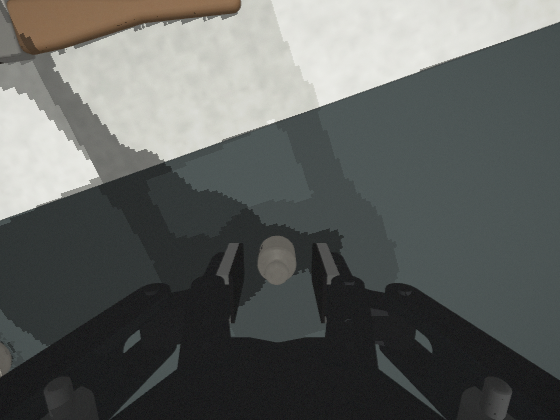

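weight_50 is centred between the fingers at (277,258). I'll grip and lift.

```bash
python3 -m jog '[[0,0,0.0015,0],[0,0,0,0],[0,0,0,0],[0,0,0,0],[0,0,0,0]]' 0.0 30
python3 -m jog '[[0,0,-0.01,0],[0,0,-0.04,0],[0,0,-0.04,0],[0,0,0,0]]'
python3 -c "
from h import *
go(.6795,.0985,.1)"
```

```text
time: 23.52
tool_pos: [0.4717, 0.0706, 0.01]
tcp_rot: [0.513, 3.099, 0.001]
wrist_force: [-1.9, 0.3, 5.9]
width: 0.207
grip_force: 29.3
time: 24.02
tool_pos: [0.4744, 0.0707, 0.1034]
tcp_rot: [0.511, 3.092, 0.003]
wrist_force: [0.9, 0.0, -0.4]
width: 0.209
grip_force: 29.5
d tool [-0.1852  0.0923  0.005 ] rows 3.3
```

```bash
python3 -m jog '[[-0.047,0.0232,0,0],[-0.047,0.0232,0,0],[-0.047,0.0232,0,0],[-0.047,0.0232,0,0],[0,0,0,0]]'
python3 -m jog '[[0,0,0.03,0],[0,0,0.03,0],[0,0,0.01,0],[0,0,0,0],[0,0,0,0]]'
python3 -c "
from h import *
save('wrist','p3.png');go(.6795,.0985,.0165)"
```

```text
time: 24.65
tool_pos: [0.6814, 0.0979, 0.0972]
tcp_rot: [-0.513, -3.099, 0.0]
wrist_force: [-1.3, -0.2, -0.3]
width: 0.207
grip_force: 29.5
time: 25.28
tool_pos: [0.6798, 0.0979, 0.0308]
tcp_rot: [0.512, 3.098, 0.001]
wrist_force: [-0.0, -0.3, 0.0]
width: 0.205
grip_force: 29.5
d tool [0.0009 0.0003 0.0146] rows 0.2
```

View pics/p3.png

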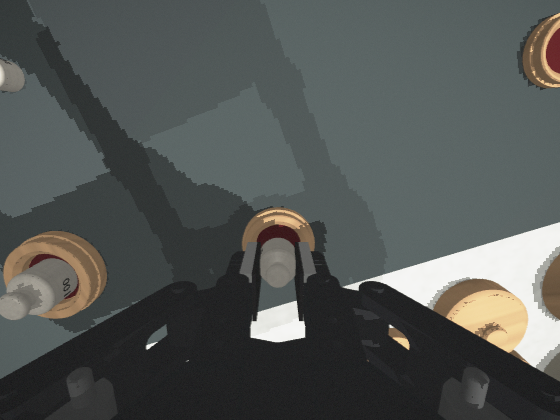

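The weight is over the case_50 well, with both at col 278. Lowering.

```bash
python3 -m jog '[[0.0005,0.0003,0.006,0],[0,0,0.004,0],[0,0,0.003,0],[0,0,0.001,0],[0,0,0,0]]'
python3 -m jog '[[0,0,0.0004,0],[0,0,0,0]]'
```

```text
time: 25.95
tool_pos: [0.6787, 0.0982, 0.0166]
tcp_rot: [-0.513, -3.099, 0.0]
wrist_force: [-2.4, -0.6, 6.3]
width: 0.208
grip_force: 30.2
time: 26.2
tool_pos: [0.6787, 0.0982, 0.0166]
tcp_rot: [-0.512, -3.099, 0.0]
wrist_force: [-3.9, -0.1, 8.7]
width: 0.205
grip_force: 30.3
```

```bash
python3 -m jog '[[0,0,0,0],[0,0,0,0],[0,0,0,0]]' 0.34
python3 -m jog '[[0,0,-0.01,0],[0,0,-0.05,0],[0,0,-0.06,0],[0,0,-0.03,0],[0,0,0,0]]'
python3 -c "
from h import *
save('wrist','d3.png')
look('weight_50',(.679,.098),z=.02,zb=.0085,n=1);go(.625,.272,.16)"
```

```text
time: 26.58
tool_pos: [0.6786, 0.0982, 0.0147]
tcp_rot: [-0.513, -3.099, 0.0]
wrist_force: [-1.2, -0.2, 0.2]
width: 0.337
grip_force: 0.2
time: 27.2
tool_pos: [0.6815, 0.0985, 0.1702]
tcp_rot: [0.511, 3.091, 0.004]
wrist_force: [0.7, 0.7, 0.1]
width: 0.341
grip_force: 0.0
reg 0.58 375 [276.6 194.6] [267.9 185.5 289.5 206.8] [0.6785 0.0985 0.02  ]
pt  0.7 [277.1 193.7] [0.6803 0.0985 0.0085]
tcp [0.6798 0.0984 0.1672]
d tool [0.1054 0.1479 0.0028] rows 2.9
```

View pics/d3.png

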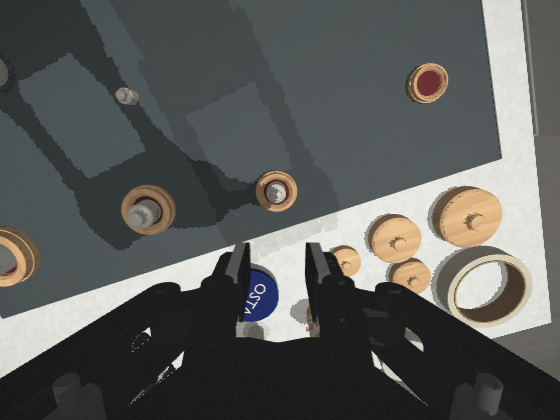

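weight_50 is standing in its well at (277,191). Next are case_20 at (428,83) and the smallest weight at (126,96).

```bash
python3 -m jog '[[0.035,0.0493,0.0,0],[0.035,0.0493,0.0,0],[0.035,0.0493,0.0,0],[0,0,0,0],[0,0,0,0]]'
python3 -c "
from h import *
for k in range(2): casefit(.018,.011,(.625,.272))
print(bot.read_state()['tool_pos'])
go(.5425,-.006,.11)"
```

```text
time: 28.02
tool_pos: [0.6258, 0.2718, 0.1629]
tcp_rot: [-0.51, -3.097, 0.004]
wrist_force: [0.1, 0.3, 0.3]
width: 0.335
grip_force: 0.0
fit 0.7 [0.6259 0.2724] IoU-ish 0.9
fit 0.9 [0.6259 0.2723] IoU-ish 0.86
[0.62716519 0.2704885  0.1643925 ]
d tool [-0.0095 -0.289   0.0546] rows 4.7
```

```bash
python3 -m jog '[[-0.0019,-0.0578,0.01,0],[-0.0019,-0.0578,0.01,0],[-0.0019,-0.0578,0.01,0],[-0.0019,-0.0578,0.01,0],[-0.0019,-0.0578,0.012,0]]'
python3 -m jog '[[0,0,0,0],[0,0,0,0],[0,0,0,0],[0,0,0,0]]'
python3 -c "
from h import *
look('weight_20',(.5425,-.006),z=.01,n=2)
go(.5425,-.006,.009)"
```

```text
time: 28.85
tool_pos: [0.5424, -0.0075, 0.1132]
tcp_rot: [0.515, 3.098, -0.0]
wrist_force: [0.6, 0.5, -0.0]
width: 0.341
grip_force: 0.0
time: 29.35
tool_pos: [0.5435, -0.0036, 0.1134]
tcp_rot: [0.51, 3.099, 0.0]
wrist_force: [0.0, -0.1, 0.2]
width: 0.339
grip_force: 0.0
reg 0.53 274 [272.7 209.8] [264.3 200.7 282.7 218.2] [ 0.5442 -0.0079  0.01  ]
pt  0.74 [272.4 204. ] [ 0.5411 -0.0072  0.002 ]
reg 0.81 266 [273.1 210.4] [264.9 199.4 281.7 218.4] [ 0.5443 -0.0079  0.01  ]
pt  0.85 [271.6 207.1] [ 0.5431 -0.009   0.002 ]
tcp [ 0.5431 -0.0038  0.1131]
d tool [-0.0002 -0.0018  0.104 ] rows 1.7
```

```bash
python3 -m jog '[[-0.0014,-0.004,0.04,0],[0,0,0.045,0],[0,0,0.013,0],[0,0,0.004,0],[0,0,0,0]]'
python3 -m jog '[[0,0,0,0],[0,0,0,0]]'
python3 -c "
from h import *
save('wrist','g4.png');go(.5433,-.008,.0086)"
```

```text
time: 30.28
tool_pos: [0.5442, -0.0089, 0.0122]
tcp_rot: [0.512, 3.097, 0.0]
wrist_force: [-0.2, -0.3, 0.9]
width: 0.338
grip_force: 0.0
time: 30.52
tool_pos: [0.5439, -0.0089, 0.0122]
tcp_rot: [0.512, 3.097, 0.0]
wrist_force: [0.7, 0.5, 0.4]
width: 0.336
grip_force: 0.0
d tool [0.0007 0.0007 0.0034] rows 0.1
```

View pics/g4.png

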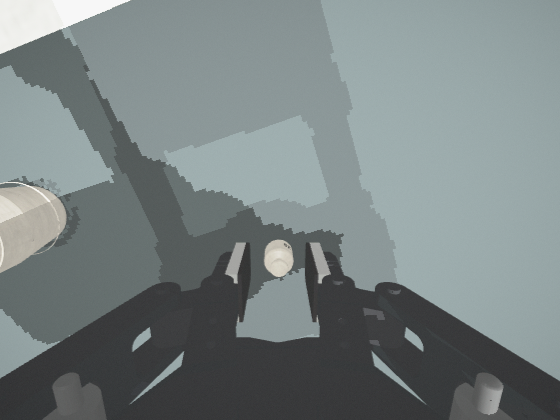

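weight_20 is centred between the fingers at (279,257). I'll go down the remaining 3 mm, grip and lift.

```bash
python3 -m jog '[[0.0006,0.0004,0.0034,0],[0,0,0,0],[0,0,0,0]]'
python3 -m jog '[[0,0,0,0],[0,0,0,0],[0,0,0,0],[0,0,0,0]]' 0.0 25
python3 -m jog '[[0,0,-0.01,0],[0,0,-0.04,0],[0,0,-0.04,0],[0,0,0,0]]'
python3 -c "
from h import *
go(.626,.2723,.1)"
```

```text
time: 30.95
tool_pos: [0.5423, -0.0083, 0.0074]
tcp_rot: [-0.513, -3.099, 0.0]
wrist_force: [1.0, 0.4, -0.7]
width: 0.338
grip_force: 0.0
time: 31.45
tool_pos: [0.5425, -0.0083, 0.0076]
tcp_rot: [0.513, 3.099, 0.0]
wrist_force: [0.6, 0.1, -0.2]
width: 0.158
grip_force: 24.4
time: 31.95
tool_pos: [0.5461, -0.0085, 0.1024]
tcp_rot: [0.511, 3.091, 0.002]
wrist_force: [0.5, -0.1, 0.1]
width: 0.16
grip_force: 24.4
d tool [0.0148 0.2915 0.003 ] rows 4.7
```

```bash
python3 -m jog '[[0.0024,0.0585,0,0],[0.0024,0.0585,0,0],[0.0024,0.0585,0,0],[0.0024,0.0585,0,0],[0.0024,0.0585,0,0]]'
python3 -m jog '[[0,0,0.03,0],[0,0,0.03,0],[0,0,0.012,0],[0,0,0,0],[0,0,0,0]]'
python3 -m jog '[[0,0,0,0],[0,0,0,0]]'
python3 -c "
from h import *
save('wrist','p4.png');go(.6253,.2725,.0140)"
```

```text
time: 32.58
tool_pos: [0.6249, 0.2741, 0.0965]
tcp_rot: [-0.512, -3.098, 0.002]
wrist_force: [1.9, -0.5, 1.1]
width: 0.16
grip_force: 24.5
time: 33.2
tool_pos: [0.6262, 0.2726, 0.0269]
tcp_rot: [0.513, 3.098, 0.002]
wrist_force: [1.2, 0.3, -0.7]
width: 0.159
grip_force: 24.5
time: 33.45
tool_pos: [0.626, 0.2726, 0.0268]
tcp_rot: [0.513, 3.098, 0.002]
wrist_force: [-0.0, 0.2, -0.0]
width: 0.159
grip_force: 24.5
d tool [ 0.0005 -0.0003  0.0126] rows 0.2
```

View pics/p4.png

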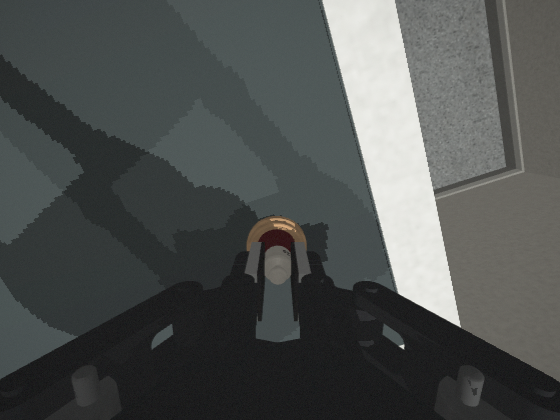

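The smallest weight is over its well, with the weight at col 278 and the case spanning 247–307. Lowering gently.

```bash
python3 -m jog '[[0,0,0.006,0],[0,0,0.003,0],[0,0,0.0015,0],[0,0,0,0],[0,0,0,0]]'
python3 -m jog '[[0,0,0.0008,0],[0,0,0,0]]'
```

```text
time: 34.12
tool_pos: [0.6253, 0.2725, 0.0151]
tcp_rot: [0.513, 3.099, 0.0]
wrist_force: [-0.3, 0.2, -0.1]
width: 0.162
grip_force: 24.5
time: 34.38
tool_pos: [0.6252, 0.2725, 0.0143]
tcp_rot: [-0.513, -3.099, 0.0]
wrist_force: [0.2, -0.3, -0.0]
width: 0.158
grip_force: 24.5
```

```bash
python3 -m jog '[[0,0,0.0005,0],[0,0,0,0],[0,0,0,0]]'
python3 -m jog '[[0,0,0.0003,0],[0,0,0,0]]'
```

```text
time: 34.75
tool_pos: [0.6252, 0.2725, 0.0138]
tcp_rot: [-0.513, -3.099, 0.0]
wrist_force: [1.0, -0.7, 0.3]
width: 0.158
grip_force: 24.5
time: 35.0
tool_pos: [0.6253, 0.2725, 0.0137]
tcp_rot: [0.513, 3.099, 0.0]
wrist_force: [-0.9, -1.2, 1.3]
width: 0.158
grip_force: 24.6
```

```bash
python3 -m jog '[[0,0,0,0],[0,0,0,0],[0,0,0,0]]' 0.3
python3 -m jog '[[0,0,-0.01,0],[0,0,-0.05,0],[0,0,-0.06,0],[0,0,-0.06,0],[0,0,-0.02,0]]'
python3 -m jog '[[0.03,0.03,0,0],[0.03,0.03,0,0],[0,0,0,0],[0,0,0,0]]'
python3 -c "
from h import *
w=save('wrist','d4.png');t=save('top','tf.png')
I=np.vstack([cv2.resize(w[80:400,20:420],(800,300)),cv2.resize(t[130:290,110:450],(800,300))]) 
I=np.hstack([cv2.resize(w[140:420,60:400],(400,330)),cv2.resize(t[130:290,120:420],(400,330))])
cv2.imwrite('pics/f.png',I[:,:,::-1])"
```

```text
time: 35.38
tool_pos: [0.6252, 0.2725, 0.0134]
tcp_rot: [-0.513, -3.099, 0.0]
wrist_force: [-0.0, 0.1, -0.7]
width: 0.299
grip_force: 0.0
time: 36.0
tool_pos: [0.628, 0.2736, 0.2207]
tcp_rot: [0.511, 3.091, 0.008]
wrist_force: [1.6, 0.0, 0.9]
width: 0.301
grip_force: 0.0
time: 36.5
tool_pos: [0.5874, 0.3482, 0.2129]
tcp_rot: [-0.511, -3.099, 0.002]
wrist_force: [0.3, 0.1, -0.3]
width: 0.294
grip_force: 0.0
```

View pics/f.png

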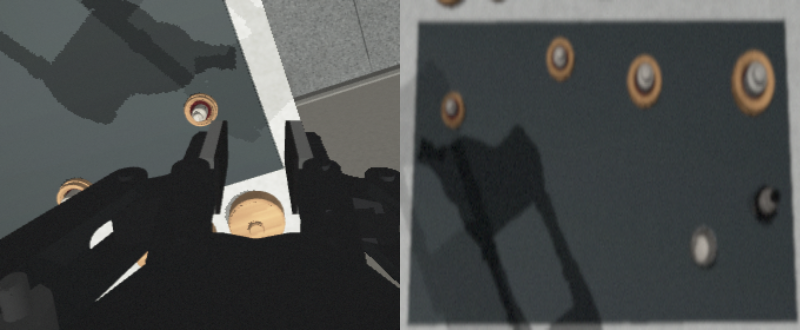

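The left half (wrist view) shows the smallest weight upright in its case at (201,110). The right half (top view) shows all four weights in their cases at (453,108), (560,57), (646,78) and (756,78), with the cup and die still in place.

```bash
python3 -c "
from h import *
print(bot.finish_job())"
```

```text
the job is handed in; nothing more can be done
None
```

All four weights are standing upright in the cases of their own sizes, the cup and die were left where they stood, and I handed the job in at about 37 s of the 88 s limit.

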